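Shift the roller mixer's selector lever through its gate to the green speed

TASK

The roller mixer's selector lever stands in the park slot (white dot). Push it with the fingertips out of park, along the cross channel and fully home into the slot marked by the green dot, without putting it into any other coloured slot on the way and without forcing it against the gate, and leave it there. Do not shift or pick up any of the things standing round the mixer.

Things in the scene. Friction and masses are not known exactly. Their poses are not given: they have to be found in the camera images.
- mixer: white bench roller mixer, fixed, 210 mm (its x) by 200 mm (its y), body 72 mm high. Origin on the bench (z = 0) under the centre of the gate; x points to its back, y to its left, z up; it reaches from x = -60 to +150 mm, y = -100 to +100 mm. Behind x = +70 mm two rollers with a tube and a vial lying on them rise to 106 mm above the bench.
- gate (a point): centre of the gate plate's top, 95 mm above the bench; plate 88 mm (x) by 92 mm (y), 10 mm thick. Its slots are 11 mm wide, mouths rounded: a cross channel along the mixer's y at x = 0 and lanes along x at y = +26 (left), 0 (middle), -26 mm (right). Left lane: a front slot only (towards -x), park, white dot. Middle and right lane: a front and a back slot each, the four speeds.
- knob (a point): centre of the black upright knob on top of the lever: 26 mm diameter, 32 mm high (from 14 mm below to 18 mm above this point), on the shaft 120 mm from the pivot. With the lever upright it is 135 mm above the bench.
- shaft (a point): point on the axis of the lever's 8 mm steel shaft, about at the height of the gate plate, 76.5 mm from the pivot: shows where the shaft stands in the gate.
- fore_aft (a joint): tilt of the lever along the mixer's x, rad, about a pivot 15 mm above the bench under the gate's centre; 0 in the cross channel, -0.236 at the end of a front slot, +0.236 at the end of a back slot. Knob x in the mixer's frame = 120 mm * sin(fore_aft) * cos(sideways). Friction: about 2 N at the knob moves it; stays where left, no spring.
- sideways (a joint): tilt of the lever along the mixer's y, rad, about the same pivot; +0.334 in the left lane, 0 in the middle lane, -0.334 in the right lane; stops at +-0.351. Knob y in the mixer's frame = 120 mm * sin(sideways). The same friction, no spring.
- dot_green: green dot, 14 mm across, 2 mm high, on the gate plate at x = -34 or +34 mm of the mixer's frame, just past the closed end of the speed slot that it marks; origin at the centre of its underside, 95 mm above the bench. The four coloured dots are dealt anew to the four speed slots each time.
- dot_yellow: yellow dot, 14 mm across, 2 mm high, on the gate plate at x = -34 or +34 mm of the mixer's frame, just past the closed end of the speed slot that it marks; origin at the centre of its underside, 95 mm above the bench. The four coloured dots are dealt anew to the four speed slots each time.
- dot_red: red dot, 14 mm across, 2 mm high, on the gate plate at x = -34 or +34 mm of the mixer's frame, just past the closed end of the speed slot that it marks; origin at the centre of its underside, 95 mm above the bench. The four coloured dots are dealt anew to the four speed slots each time.
- dot_blue: blue dot, 14 mm across, 2 mm high, on the gate plate at x = -34 or +34 mm of the mixer's frame, just past the closed end of the speed slot that it marks; origin at the centre of its underside, 95 mm above the bench. The four coloured dots are dealt anew to the four speed slots each time.
- bottle: loose 30 ml reagent bottle with green cap, 26 mm across, 64 mm high, standing to the right of the mixer; origin at the centre of its underside. Must stay where it is.
- clock: loose white digital timer lying flat, 66x66x19 mm, to the left of the mixer; origin at the centre of its underside. Must stay where it is.
- tape: loose roll of tape lying flat, 96 mm across, 25 mm high, to the left of the mixer; origin at the centre of its underside. Must stay where it is.
- tips: loose pipette-tip box with clear lid, 64x118x56 mm, to the right of the mixer; origin at the centre of its underside. Must stay where it is.
- felt_pen: loose thick marker pen lying in front of the mixer, 144 mm long, 17 mm thick; origin at the centre of its underside. Must stay where it is.

How it is judged:
By the outcome, as a careful person would: the job done as asked, in the order asked, and still so for the second after the job is handed in, with the robot touching nothing.
It also fails if it takes over 45 s, if anything falls off the work surface, if the arm or the gripper's body presses on something with over 40 N, if the wrist force passes 120 N, or if a joint passes its speed limit or range.

ROBOT

A 6-joint arm with a two-finger parallel gripper is mounted at the origin on a cart in front of the work surface, level with it; the furniture and walls round the work are solid. World frame = base frame: x ahead of the robot, y to its left, z up, the work surface at z = 0. Lengths are in m, angles in rad, forces in N, time in s.
With the tool pointing down it reaches from about 0.325 to 0.75 m from the base axis. Payload 7.6 kg.
Tool frame: the origin (TCP) lies midway between the tips of the shut fingers; the grasp point (between the pads) lies 19 mm behind it (bot.hold_point_z is the distance from the TCP to the grasp point, in m); z points along the fingers, y is the line along which they close (so a half turn about z gives the same grasp; the last joint's range is limited). The gripper opens to 85 mm and grips with 20 to 120 N. Pads are 22 mm wide; open, the fingers measure 114 mm over their backs; the gripper's body (76 mm by 85 mm) begins 54 mm behind the grasp point. The pads swing forward as they close: fully open they stand 13 mm farther back than shut.
Start: joints at [1.114, 0.052, 1.401, -0, 1.689, -0.07], TCP at [0.198, 0.486, 0.231] pointing down, gripper open.
Joint ranges: [-2.9, 2.9], [-0.91, 2.17], [0.12, 2.37], [-1.06, 4.2], [0.26, 2.73], [-2.93, 2.93]. Speed limits (rad/s): [2.57, 2.57, 3.01, 3.14, 3.14, 3.14].

INTERFACE

Orientations are given as a rotation vector (axis times angle).
In Python, from workcell import status, optics, bot, spotter gives the robot as it stands.
- The arm moves only by the tool servo_tool, never from a script. Its argument "plan" is a list of rows, each an object of numbers: "wx", "wy", "wz": the turn, a rotation vector about the tool's x, y, z scaled (see below); "dx", "dy", "dz": the shift along the tool's x, y, z scaled (see below); "fingers": the opening, from -1 (shut) to 1 (fully open), so that 0 is half open. In form: [{"wx": .., "wy": .., "wz": .., "dx": .., "dy": .., "dz": .., "fingers": ..}, ...]. A call has 1 to 20 rows; each row is the pose to reach, as a shift and turn from the pose commanded when the call began, along the tool's axes at that moment; what a row does not reach only later rows make up. The controller multiplies each number of a shift by 500 mm and each number of a turn by 45 degrees. A row lasts 1/8 s, in which the tool goes at most 62.5 mm and 10.7 degrees, less where a joint would pass 70% of its speed; a pose out of reach is approached as far as the arm can. A call with a number of a shift or a turn outside -1 to 1 is refused whole. A call with a gripper value outside its range is refused whole. The fingers move at their own pace and stop on an object; "grip_force" is the grip in N (left out, the last holds). Time passes only in rows, so rows that repeat a pose let the fingers close. It gives the time, the measured TCP pose, the force, the opening and the grip force at its end, in the units of the state.
- status.sense(): the state, without advancing time (a new reading comes with each control period).
- optics.grab_frame(name): name is "scene" or "top" or "wrist"; returns a dict with "pixels" (420x560x3 uint8, blue, green, red), "depth" (420x560 float32, m along the optical axis (not along the pixel's ray), 0 where there is no reading), "camera_matrix" (3x3 intrinsics, pixels), "T" (4x4, takes a point from camera to world coordinates). Camera axes: x right, y down, z forward; pixel columns grow to the right and rows downward; lengths in m; the calibration is good to about 2 mm. The wrist camera is an equidistant fisheye: a pixel r from the principal point sees the ray r / f radians off the axis. A picture is of the moment at which its call begins.
- bot.hand_in(): hands the job in; it is judged then, once.
Trained networks look in the newest picture that a camera, given by its name, has taken for a name from the list of things; names that differ only in an ending like _2 or _b are one class to them, and where a whole thing is asked for, a point or a joint stands for the part that bears it (a point fixed in the world has none). Each returns a list of dicts, best first, with "score" (0 to 1); they miss things now and then, are a little off and sometimes report something else, mostly with a low value. They report only what shows in the picture. A call takes as long as a camera call.
- spotter.recognise(camera, name): "rect" ([left, top, width, height] in pixels, round what is visible of it).
- spotter.silhouettes(camera, name): "region" (420x560 bool, what is visible of it) and "rect" ([left, top, width, height] in pixels, round what is visible of it).
- spotter.tip_of(camera, name): "uv" ([column, row] in pixels: a listed point, or the origin of a listed thing).
The state is a dict: "t": time; "qpos": joint angles; "qd": joint speeds; "joint_torque": joint torques, N m; "ee_pos": TCP position; "tool_rot": TCP orientation; "force": force on the tool from outside, world axes, zero at the start; "moment": the same for the moment, N m; "width": opening from 0.0 (shut) to 1.0 (fully open); "finger_force": force on a finger pad.
Only numpy, scipy, OpenCV 4.12 (cv2) and the standard library are available. Lean on these libraries where they do the work, as an engineer would, in place of code of your own. Each camera call takes 0.05 s, during which the arm holds its last target. There are 200 camera calls.

## Working session

There is one attempt and no reset: what is moved stays moved. The work goes in short steps, Python scripts to look and compute and a tool call to move; the robot and the scene stay as the last step left them, time stands still between calls to the robot, and variables do not carry over. Pictures are saved under pics/ and viewed, at most 10 in all, crops included, and the job is handed in when it is done.

Besides the shell and the picture viewer there is one more tool, called after "Request:" in YAML: its name, and indented under it one key for each argument. servo_tool: Moves the arm, as the interface text tells. Its arguments: {"type":"object","properties":{"plan":{"type":"array","items":{"type":"object","properties":{"wx":{"type":"number"},"wy":{"type":"number"},"wz":{"type":"number"},"dx":{"type":"number"},"dy":{"type":"number"},"dz":{"type":"number"},"fingers":{"type":"number"}}}},"grip_force":{"type":"number"}},"required":["plan"]}

```bash
mkdir -p pics
cat > h.py <<'E'
import numpy as np, cv2
from workcell import status, optics, bot, spotter
def px2w(f,u,v,z=None,d=None):
    K=f["camera_matrix"];T=f["T"]
    r=np.array([(u-K[0,2])/K[0,0],(v-K[1,2])/K[1,1],1.])
    if d is not None: return (T@np.r_[r*d,1])[:3]
    R=T[:3,:3]@r; o=T[:3,3]
    return o+R*(z-o[2])/R[2]
def tri(f1,p1,f2,p2):
    A=[];b=[]
    def ray(f,p):
        o=f["T"][:3,3];q=px2w(f,*p,d=1.)-o;return o,q/np.linalg.norm(q)
    M=np.zeros((3,3));v=np.zeros(3);rs=[ray(f1,p1),ray(f2,p2)]
    for o,d in rs:
        P=np.eye(3)-np.outer(d,d);M+=P;v+=P@o
    x=np.linalg.solve(M,v)
    return x,[np.linalg.norm((np.eye(3)-np.outer(d,d))@(x-o)) for o,d in rs]
E
python3 - <<'E'
from h import *
F={c:optics.grab_frame(c) for c in("scene","top")}
for c in F: cv2.imwrite(f"pics/{c}0.png",F[c]["pixels"])
Z=dict(gate=.095,knob=.135,shaft=.09,dot_green=.097,dot_yellow=.097,dot_red=.097,dot_blue=.097,mixer=0,bottle=0,clock=0,tape=0,tips=0,felt_pen=0)
for n in Z:
    p={}
    for c in F:
        r=spotter.tip_of(c,n)
        if r: p[c]=r[0]["uv"]; print(n,c,round(r[0]["score"],2),np.round(p[c]),np.round(px2w(F[c],*p[c],z=Z[n]),4))
    if len(p)==2:
        x,e=tri(F["scene"],p["scene"],F["top"],p["top"]);print("   tri",np.round(x,4),np.round(e,4))
s=status.sense();print(s["ee_pos"],s["tool_rot"],s["t"])
E
```

```text
gate scene 0.61 [287. 222.] [0.5471 0.0477 0.095 ]
gate top 0.83 [290. 215.] [0.5511 0.0451 0.095 ]
   tri [0.5491 0.0464 0.0954] [0.0023 0.0023]
knob scene 0.47 [269. 211.] [0.5054 0.0518 0.135 ]
knob top 0.68 [278. 231.] [0.5124 0.0706 0.135 ]
   tri [0.5155 0.0694 0.1228] [0.0019 0.0019]
shaft scene 0.65 [275. 226.] [0.5251 0.0592 0.09  ]
dot_green scene 0.46 [280. 230.] [0.5147 0.0305 0.097 ]
dot_green top 0.39 [287. 202.] [0.5789 0.0518 0.097 ]
   tri [0.5652 0.0615 0.0668] [0.0222 0.0222]
dot_yellow scene 0.61 [291. 235.] [0.5208 0.0035 0.097 ]
dot_yellow top 0.51 [307. 227.] [0.5271 0.0103 0.097 ]
   tri [0.5272 0.0102 0.0909] [0.0008 0.0008]
dot_red scene 0.38 [282. 230.] [0.5195 0.0294 0.097 ]
dot_red top 0.59 [296. 237.] [0.5057 0.0317 0.097 ]
   tri [0.5108 0.0285 0.0998] [0.0064 0.0064]
dot_blue scene 0.17 [275. 230.] [0.5082 0.0372 0.097 ]
dot_blue top 0.48 [297. 202.] [0.5794 0.0301 0.097 ]
   tri [0.5527 0.0448 0.0851] [0.0323 0.0323]
mixer scene 0.74 [289. 262.] [0.5443 0.0394 0.    ]
mixer top 0.91 [290. 222.] [0.5501 0.0395 0.    ]
   tri [ 0.5483  0.0406 -0.0022] [
[... 179 characters left out ...]
61]
clock scene 0.86 [229. 244.] [0.4808 0.1779 0.    ]
clock top 0.65 [226. 249.] [0.4878 0.1869 0.    ]
   tri [ 0.4876  0.1883 -0.0085] [0.0011 0.0011]
tape scene 0.94 [253. 219.] [0.5823 0.2316 0.    ]
tape top 0.89 [206. 208.] [0.5845 0.2351 0.    ]
   tri [ 0.5849  0.2356 -0.0029] [0.0001 0.0001]
tips scene 0.76 [380. 269.] [ 0.675  -0.0982  0.    ]
tips top 0.69 [346. 164.] [ 0.6912 -0.0959  0.    ]
   tri [ 0.6891 -0.0939 -0.0079] [0.0053 0.0053]
felt_pen scene 0.96 [254. 286.] [0.4428 0.0226 0.    ]
felt_pen top 0.9 [298. 264.] [0.4543 0.022  0.    ]
   tri [ 0.4499  0.0242 -0.0038] [0.0052 0.0052]
[0.19802798 0.48624173 0.23132837] [6.03745377e-01 3.08297971e+00 1.46753628e-04] 1.4
```

Run:
```python
import cv2,numpy as np
t=cv2.imread("pics/top0.png")[150:280,200:380]; s=cv2.imread("pics/scene0.png")[170:310,200:400]
a=cv2.resize(t,(776,560),interpolation=3)
cv2.imwrite("pics/topc.png",a); cv2.imwrite("pics/scc.png",cv2.resize(s,(800,560),interpolation=3))
```

```text
(no output)
```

View pics/topc.png

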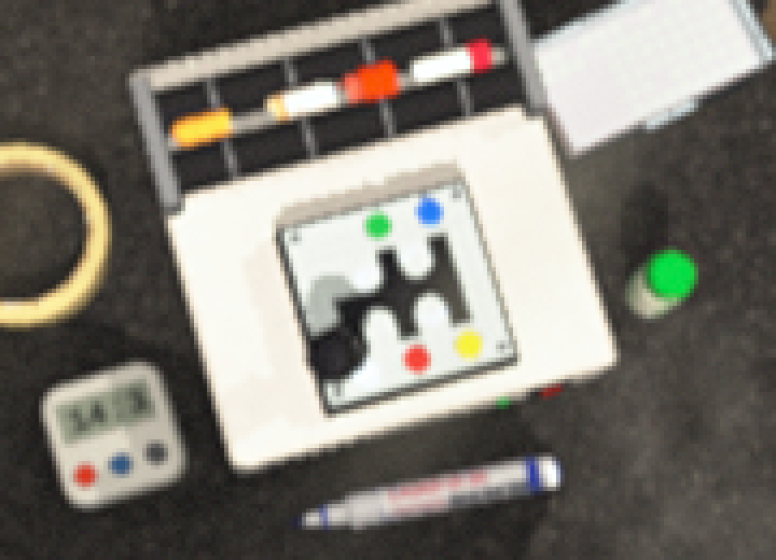

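View pics/scc.png

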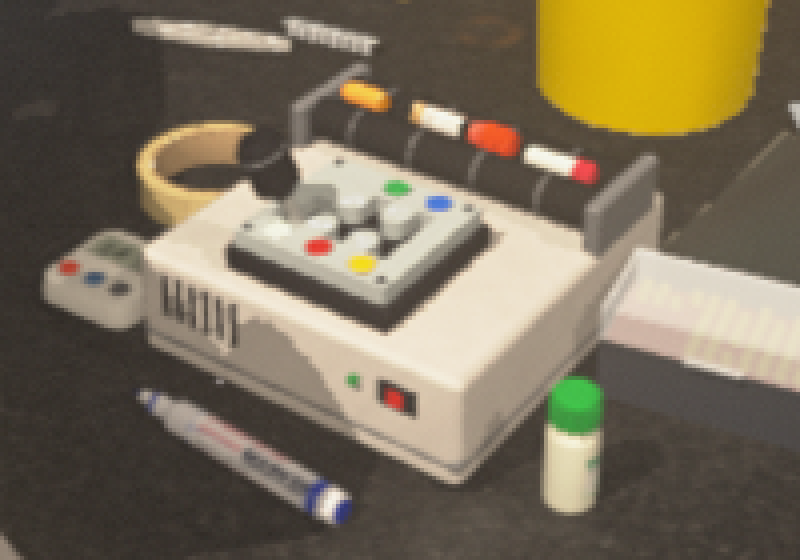

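The top view shows the lever's knob at crop (335,350), front-left (park). The green dot at crop (377,226) marks the middle lane's back slot, red is at middle front, blue at right back and yellow at right front. Next I fit the mixer's pose from the dot centroids in both views.

```bash
cat >> h.py <<'E'
L=dict(green=(34,0),red=(-34,0),blue=(34,-26),yellow=(-34,-26))
H=dict(green=(45,75),red=(0,8),blue=(100,120),yellow=(22,33))
def dots(f,c):
    # colour blobs near the predicted gate region
    box=(255,185,325,250) if c=="top" else (255,208,325,245)
    hsv=cv2.cvtColor(f["pixels"],cv2.COLOR_BGR2HSV);o={}
    for n,(a,b) in H.items():
        m=cv2.inRange(hsv,(a,120,110),(b,255,255));M=np.zeros_like(m)
        x0,y0,x1,y1=box;M[y0:y1,x0:x1]=m[y0:y1,x0:x1]
        k,l,st,ce=cv2.connectedComponentsWithStats(M)
        if k>1:
            i=1+np.argmax(st[1:,4]);o[n]=(ce[i],st[i,4])
    return o
def fit(pts):
    n=list(pts);P=np.array([L[k] for k in n])/1e3;Q=np.array([pts[k][:2] for k in n])
    p=P-P.mean(0);q=Q-Q.mean(0)
    a=np.arctan2((p[:,0]*q[:,1]-p[:,1]*q[:,0]).sum(),(p*q).sum())
    R=np.array([[np.cos(a),-np.sin(a)],[np.sin(a),np.cos(a)]]);t=Q.mean(0)-R@P.mean(0)
    return a,R,t,np.linalg.norm((R@P.T).T+t-Q,axis=1)
E
python3 - <<'E'
from h import *
from scipy.spatial.transform import Rotation as Ro
F={c:optics.grab_frame(c) for c in("scene","top")}
D={c:dots(F[c],c) for c in F}
for c in F:
    print(c,{k:(np.round(v[0],1),v[1]) for k,v in D[c].items()})
    a,R,t,e=fit({k:px2w(F[c],*v[0],z=.097) for k,v in D[c].items()});print(a,t,e)
T={n:tri(F["scene"],D["scene"][n][0],F["top"],D["top"][n][0]) for n in L}
for n in T: print(n,np.round(T[n][0],4),np.round(T[n][1],4))
a,R,t,e=fit({n:T[n][0] for n in T});print("tri",a,t,e)
for c in F:
  r=spotter.silhouettes(c,"knob")
  if r:
    m=r[0]["region"];v,u=np.nonzero(m);print(c,r[0]["score"],r[0]["rect"],u.mean(),v.mean());w=px2w(F[c],u.mean(),v.mean(),z=.128);print(w,R.T@(w[:2]-t))
s=status.sense();M=Ro.from_rotvec(s["tool_rot"]).as_matrix();print(M.round(3),s["qpos"],s["force"])
d=F["top"]["depth"];print(d[195:240:5,275:315:5])
E
```

```text
scene {'green': (array([298.8, 216.6]), np.int32(9)), 'red': (array([279.3, 231.4]), np.int32(20)), 'blue': (array([309.1, 220.2]), np.int32(12)), 'yellow': (array([290. , 235.5]), np.int32(24))}
0.27786052664326266 [0.54497388 0.03806325] [0.00036377 0.00024519 0.00032367 0.00034976]
top {'green': (array([287.1, 202. ]), np.int32(20)), 'red': (array([296.2, 232.9]), np.int32(23)), 'blue': (array([299. , 198.7]), np.int32(24)), 'yellow': (array([308.3, 229.5]), np.int32(24))}
0.2769808842237481 [0.54675066 0.04127101] [1.33683036e-04 8.38258546e-05 1.07197274e-04 1.28842322e-04]
green [0.5802 0.0505 0.0943] [0.0002 0.0002]
red [0.5145 0.0318 0.0944] [0.0002 0.0002]
blue [0.5871 0.0253 0.0947] [0. 0.]
yellow [0.5215 0.0066 0.0948] [0.0001 0.0001]
tri 0.27647684165546715 [0.54727092 0.04104128] [2.69618279e-04 2.39126806e-05 2.55475495e-05 2.46214650e-04]
scene 0.52 [263.4, 200.0, 13.1, 27.6] 266.4936170212766 211.8127659574468
[0.50709066 0.06208788 0.128     ] [-0.03290928  0.03121524]
top 0.53 [267.2, 224.7, 19.0, 17.3] 277.53333333333336 232.22
[0.51157903 0.07137681 0.128     ] [-
[... 365 characters left out ...]
260957 0.86278135 0.8611433
  0.86687875 0.874718  ]
 [0.85994035 0.8615098  0.8613367  0.86372733 0.8601365  0.87200683
  0.86471784 0.8620144 ]
 [0.86008054 0.8605286  0.857589   0.86953485 0.8621843  0.8687722
  0.8605436  0.8616812 ]
 [0.8603369  0.8582262  0.8565969  0.868201   0.8672077  0.8707073
  0.867657   0.8590926 ]
 [0.8555401  0.8659129  0.8666163  0.86961055 0.8668153  0.85530233
  0.86782104 0.8568843 ]
 [0.8537091  0.8269249  0.85563886 0.85383123 0.86470795 0.8517837
  0.86552674 0.85450524]
 [0.80279195 0.8011862  0.85230744 0.8522379  0.8525974  0.8503511
  0.8527123  0.8515605 ]
 [0.8030158  0.80112946 0.84770435 0.849575   0.8482696  0.84959626
  0.84883183 0.8606047 ]]
```

Request:
servo_tool:
  plan:
    - {"dx":-0.1,"dy":-0.07,"dz":0,"wz":-0.1,"fingers":-1}
    - {"dx":-0.2,"dy":-0.14,"wz":-0.21,"fingers":-1}
    - {"dx":-0.3,"dy":-0.21,"wz":-0.32,"fingers":-1}
    - {"dx":-0.4,"dy":-0.28,"wz":-0.43,"fingers":-1}
    - {"dx":-0.5,"dy":-0.35,"wz":-0.54,"fingers":-1}
    - {"dx":-0.6,"dy":-0.42,"wz":-0.65,"fingers":-1}
    - {"dx":-0.7,"dy":-0.49,"wz":-0.76,"fingers":-1}
    - {"dx":-0.8,"dy":-0.56,"wz":-0.845,"fingers":-1}
    - {"dx":-0.827,"dy":-0.584,"wz":-0.845,"fingers":-1}
    - {"dx":-0.827,"dy":-0.584,"wz":-0.845,"fingers":-1}
    - {"dx":-0.827,"dy":-0.584,"wz":-0.845,"fingers":-1}

```text
schema error: expected keys wx, wy, wz, dx, dy, dz, fingers
```

Request:
servo_tool:
  plan:
    - {"wx":0,"wy":0,"dx":-0.1,"dy":-0.07,"dz":0,"wz":-0.1,"fingers":-1}
    - {"wx":0,"wy":0,"dz":0,"dx":-0.2,"dy":-0.14,"wz":-0.21,"fingers":-1}
    - {"wx":0,"wy":0,"dz":0,"dx":-0.3,"dy":-0.21,"wz":-0.32,"fingers":-1}
    - {"wx":0,"wy":0,"dz":0,"dx":-0.4,"dy":-0.28,"wz":-0.43,"fingers":-1}
    - {"wx":0,"wy":0,"dz":0,"dx":-0.5,"dy":-0.35,"wz":-0.54,"fingers":-1}
    - {"wx":0,"wy":0,"dz":0,"dx":-0.6,"dy":-0.42,"wz":-0.65,"fingers":-1}
    - {"wx":0,"wy":0,"dz":0,"dx":-0.7,"dy":-0.49,"wz":-0.76,"fingers":-1}
    - {"wx":0,"wy":0,"dz":0,"dx":-0.8,"dy":-0.56,"wz":-0.845,"fingers":-1}
    - {"wx":0,"wy":0,"dz":0,"dx":-0.827,"dy":-0.584,"wz":-0.845,"fingers":-1}
    - {"wx":0,"wy":0,"dz":0,"dx":-0.827,"dy":-0.584,"wz":-0.845,"fingers":-1}
  grip_force: 20

```text
t: 2.85
ee_pos: [0.4709, 0.0593, 0.2311]
tool_rot: [0.43, -3.112, -0.001]
force: [-0.8, -0.1, -0.1]
width: 0.002
finger_force: 0.0
```

Request:
servo_tool:
  plan:
    - {"wx":0,"wy":0,"wz":0,"dx":0,"dy":0,"dz":0.1,"fingers":-1}
    - {"wx":0,"wy":0,"wz":0,"dx":0,"dy":0,"dz":0.19,"fingers":-1}
    - {"wx":0,"wy":0,"wz":0,"dx":0,"dy":0,"dz":0.22,"fingers":-1}
    - {"wx":0,"wy":0,"wz":0,"dx":0,"dy":0,"dz":0.22,"fingers":-1}

```text
t: 3.35
ee_pos: [0.4705, 0.0607, 0.1216]
tool_rot: [0.435, -3.111, -0.0]
force: [-0.1, 0.2, 0.3]
width: 0.003
finger_force: 0.0
```

```bash
cat >> h.py <<'E'
A=.277;O=np.array([.547,.0411]);RM=np.array([[np.cos(A),-np.sin(A)],[np.sin(A),np.cos(A)]])
def state():
    s=status.sense();p=s["ee_pos"];f=s["force"]
    print("t",round(s["t"],2),"tcp mixer mm",np.round(1e3*RM.T@(p[:2]-O),1),"z",round(p[2]*1e3,1),"F mixer",np.round(RM.T@f[:2],1),round(f[2],1))
def look(name,wrist=True):
    ims=[]
    for c,(x0,y0,x1,y1) in dict(top=(240,160,340,260),scene=(230,160,330,260)).items():
        f=optics.grab_frame(c);ims.append(cv2.resize(f["pixels"][y0:y1,x0:x1],(400,400),interpolation=3))
    cv2.imwrite(name,np.hstack(ims))
E
python3 - <<'E'
from h import *
state();look("pics/a1.png")
E
```

```text
t 3.35 tcp mixer mm [-68.2  39.8] z 121.6 F mixer [-0.   0.2] 0.3
```

View pics/a1.png

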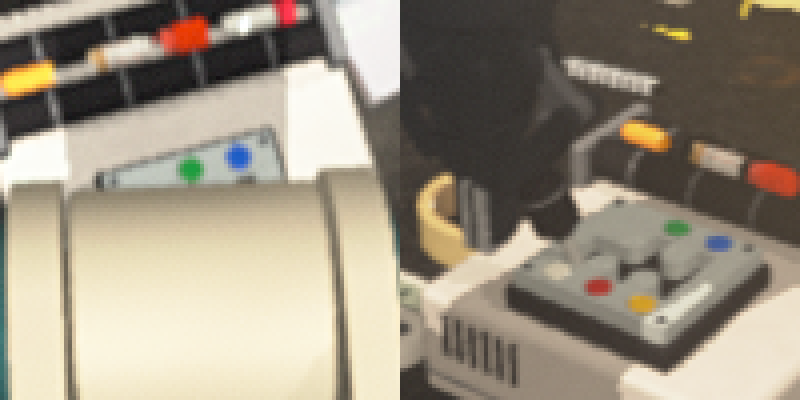

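The right panel (scene view) shows the shut fingers at (480,215), just in front of the knob at (552,215), clear of everything. Next I push gently forward, stopping short of the channel.

Request:
servo_tool:
  plan:
    - {"wx":0,"wy":0,"wz":0,"dx":-0.012,"dy":0,"dz":0,"fingers":-1}
    - {"wx":0,"wy":0,"wz":0,"dx":-0.024,"dy":0,"dz":0,"fingers":-1}
    - {"wx":0,"wy":0,"wz":0,"dx":-0.032,"dy":0,"dz":0,"fingers":-1}
    - {"wx":0,"wy":0,"wz":0,"dx":-0.04,"dy":0,"dz":0,"fingers":-1}
    - {"wx":0,"wy":0,"wz":0,"dx":-0.048,"dy":0,"dz":0,"fingers":-1}
    - {"wx":0,"wy":0,"wz":0,"dx":-0.056,"dy":0,"dz":0,"fingers":-1}
    - {"wx":0,"wy":0,"wz":0,"dx":-0.064,"dy":0,"dz":0,"fingers":-1}
    - {"wx":0,"wy":0,"wz":0,"dx":-0.07,"dy":0,"dz":0,"fingers":-1}

```text
t: 4.45
ee_pos: [0.5047, 0.0694, 0.1213]
tool_rot: [-0.433, 3.112, 0.0]
force: [-2.0, -1.3, 2.0]
width: -0.003
finger_force: 1.0
```

```bash
cat >> h.py <<'E'
def seen():
    f=optics.grab_frame("scene")
    for n,z in (("knob",None),("shaft",None)):
        r=spotter.tip_of("scene",n)
        if not r: print(n,"none");continue
        uv=np.array(r[0]["uv"]);K=f["camera_matrix"];Ti=np.linalg.inv(f["T"])
        from scipy.optimize import least_squares
        l=.12 if n=="knob" else .0765
        def pr(q):
            a,b=q;m=np.array([l*np.sin(a)*np.cos(b),l*np.sin(b)])
            w=np.r_[O+RM@m,.015+l*np.cos(a)*np.cos(b),1]
            c=(Ti@w)[:3];c=K@c;return c[:2]/c[2]-uv
        s=least_squares(pr,[0,.1]).x
        print(n,round(r[0]["score"],2),uv.round(1),"fore_aft,sideways",s.round(3),"knob mm",(120*np.sin(s[0])*np.cos(s[1])).round(1),(120*np.sin(s[1])).round(1))
E
python3 - <<'E'
from h import *
state();seen()
E
```

```text
t 4.45 tcp mixer mm [-32.9  38.8] z 121.3 F mixer [-2.3 -0.7] 2.0
knob 0.56 [271.4 204.9] fore_aft,sideways [-0.048  0.338] knob mm -5.4 39.8
shaft 0.57 [275.3 225.6] fore_aft,sideways [-0.149  0.363] knob mm -16.7 42.6
```

```bash
sed -i 's/w=np.r_\[O+RM@m/w=np.r_[OS+RM@m/; s/^A=.277;/A=.277;OS=np.array([.545,.0381]);/' h.py
sed -i 's/^def seen():/def seen(test=None):/; s/uv=np.array(r\[0\]\["uv"\]);/uv=np.array(test if test and n=="knob" else r[0]["uv"]);/' h.py
python3 - <<'E'
from h import *
seen((269,211));seen((266.5,211.8));seen()
r=spotter.silhouettes("scene","knob")
m=r[0]["region"];v,u=np.nonzero(m);print(r[0]["rect"],u.mean(),v.mean())
f=optics.grab_frame("scene");cv2.imwrite("pics/b1.png",cv2.resize(f["pixels"][185:245,245:325],(800,600),interpolation=3))
E
```

```text
knob 0.74 [269 211] fore_aft,sideways [-0.216  0.262] knob mm -24.9 31.1
shaft 0.66 [274.8 226.6] fore_aft,sideways [-0.152  0.383] knob mm -16.9 44.9
knob 0.52 [266.5 211.8] fore_aft,sideways [-0.244  0.298] knob mm -27.7 35.3
shaft 0.71 [278.6 226. ] fore_aft,sideways [-0.113  0.274] knob mm -13.0 32.5
knob 0.59 [271.3 207.3] fore_aft,sideways [-0.104  0.299] knob mm -11.9 35.3
shaft 0.49 [276.6 226.4] fore_aft,sideways [-0.139  0.326] knob mm -15.8 38.4
[270.2, 200.1, 12.7, 21.5] 273.96449704142015 209.75147928994082
```

View pics/b1.png

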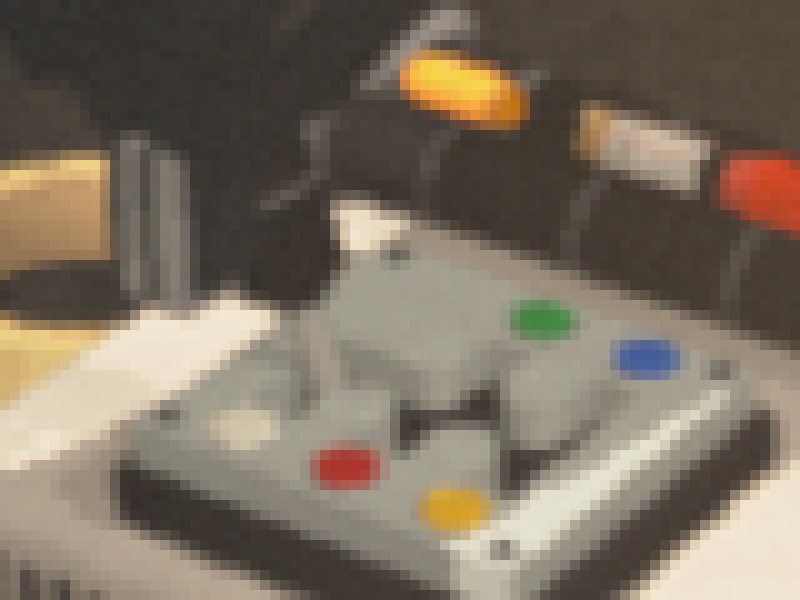

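Crop: the fingers (dark) sit behind the knob at (290,255), and the shaft enters the gate at (325,390), about pixel (277.5,224), close to the cross channel.

Run:
```python
from h import *
f=optics.grab_frame("scene")
for u,v in ((277.5,224.2),(277,223.2),(278,224.6)): print((RM.T@(px2w(f,u,v,z=.095)[:2]-OS)*1e3).round(1))
K=f["camera_matrix"];Ti=np.linalg.inv(f["T"])
def pj(m,z):
    c=K@(Ti@np.r_[OS+RM@(np.array(m)/1e3),z,1])[:3];return (c[:2]/c[2]).round(1)
for x in (-20,-10,-5,0,5): print(x,pj((x*80/113,27.8),.095),pj((x,39.3),.128))
print(pj((0,0),.095),pj((-5.5,0),.095))
```

```text
[-12.6  20.1]
[-10.2  23.2]
[-13.2  18.4]
-20 [274.  223.4] [267.2 208.9]
-10 [276.1 221.8] [270.3 206.8]
-5 [277.1 221.1] [271.8 205.8]
0 [278.2 220.3] [273.3 204.8]
5 [279.2 219.6] [274.8 203.8]
[289.2 224.5] [287.6 225.7]
```

Request:
servo_tool:
  plan:
    - {"wx":0,"wy":0,"wz":0,"dx":-0.006,"dy":0,"dz":0,"fingers":-1}
    - {"wx":0,"wy":0,"wz":0,"dx":-0.012,"dy":0,"dz":0,"fingers":-1}
    - {"wx":0,"wy":0,"wz":0,"dx":-0.016,"dy":0,"dz":0,"fingers":-1}
    - {"wx":0,"wy":0,"wz":0,"dx":-0.016,"dy":0,"dz":0,"fingers":-1}

```text
t: 5.7
ee_pos: [0.5124, 0.0716, 0.1213]
tool_rot: [-0.434, 3.111, 0.0]
force: [-0.7, -0.0, 0.7]
width: -0.0
finger_force: 0.3
```

Run:
```python
from h import *
state();seen()
```

```text
t 5.7 tcp mixer mm [-24.9  38.8] z 121.3 F mixer [-0.7  0.1] 0.7
knob 0.47 [276.2 204.7] fore_aft,sideways [-0.001  0.269] knob mm -0.1 31.8
shaft 0.43 [279.5 226.7] fore_aft,sideways [-0.137  0.224] knob mm -16.0 26.6
```

Request:
servo_tool:
  plan:
    - {"wx":0,"wy":0,"wz":0,"dx":-0.002,"dy":0,"dz":0,"fingers":-1}
    - {"wx":0,"wy":0,"wz":0,"dx":-0.002,"dy":0,"dz":0,"fingers":-1}

```text
t: 6.1
ee_pos: [0.5131, 0.0718, 0.1212]
tool_rot: [0.433, -3.111, -0.0]
force: [-1.1, 0.1, 0.3]
width: -0.002
finger_force: 0.8
```

Request:
servo_tool:
  plan:
    - {"wx":0,"wy":0,"wz":0,"dx":0.02,"dy":0,"dz":0,"fingers":-1}
    - {"wx":0,"wy":0,"wz":0,"dx":0.05,"dy":0.0,"dz":0,"fingers":-1}
    - {"wx":0,"wy":0,"wz":0,"dx":0.05,"dy":0.05,"dz":0,"fingers":-1}
    - {"wx":0,"wy":0,"wz":0,"dx":0.05,"dy":0.1,"dz":0,"fingers":-1}
    - {"wx":0,"wy":0,"wz":0,"dx":0.05,"dy":0.1,"dz":0,"fingers":-1}
    - {"wx":0,"wy":0,"wz":0,"dx":0,"dy":0.1,"dz":0,"fingers":-1}
    - {"wx":0,"wy":0,"wz":0,"dx":-0.05,"dy":0.1,"dz":0,"fingers":-1}
    - {"wx":0,"wy":0,"wz":0,"dx":-0.05,"dy":0.1,"dz":0,"fingers":-1}
    - {"wx":0,"wy":0,"wz":0,"dx":-0.05,"dy":0.1,"dz":0,"fingers":-1}

```text
t: 7.22
ee_pos: [0.5231, 0.1261, 0.1211]
tool_rot: [0.433, -3.111, 0.0]
force: [-0.8, -0.5, -0.4]
width: 0.002
finger_force: 0.0
```

Run:
```python
from h import *
state();seen();seen();
f=optics.grab_frame("scene");cv2.imwrite("pics/c1.png",cv2.resize(f["pixels"][185:245,245:325],(800,600),interpolation=3))
```

```text
t 7.22 tcp mixer mm [ 0.2 88.3] z 121.1 F mixer [-0.9 -0.3] -0.4
knob 0.56 [276.  203.3] fore_aft,sideways [0.062 0.321] knob mm 7.1 37.8
shaft 0.62 [280.1 225.5] fore_aft,sideways [-0.081  0.245] knob mm -9.4 29.1
knob 0.83 [274.1 204.9] fore_aft,sideways [-0.012  0.307] knob mm -1.4 36.2
shaft 0.54 [276.9 225. ] fore_aft,sideways [-0.066  0.372] knob mm -7.3 43.6
```

View pics/c1.png

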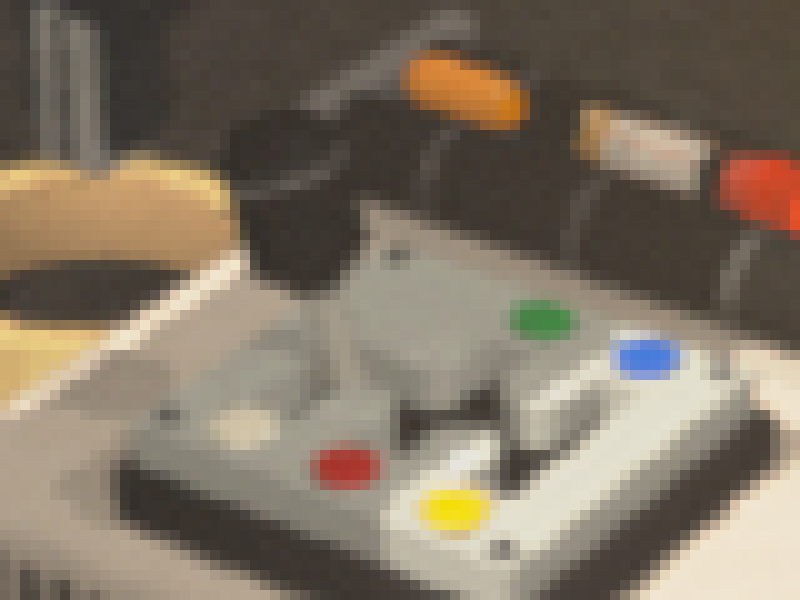

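The crop shows the knob standing clear at (295,195), about pixel (274.5,204.5), which fits fore_aft ≈ 0. The fingers are at the left at (75,90). Next I push it to the right along the channel.

Request:
servo_tool:
  plan:
    - {"wx":0,"wy":0,"wz":0,"dx":0,"dy":-0.015,"dz":0,"fingers":-1}
    - {"wx":0,"wy":0,"wz":0,"dx":0,"dy":-0.023,"dz":0,"fingers":-1}
    - {"wx":0,"wy":0,"wz":0,"dx":0,"dy":-0.031,"dz":0,"fingers":-1}
    - {"wx":0,"wy":0,"wz":0,"dx":0,"dy":-0.039,"dz":0,"fingers":-1}
    - {"wx":0,"wy":0,"wz":0,"dx":0,"dy":-0.047,"dz":0,"fingers":-1}
    - {"wx":0,"wy":0,"wz":0,"dx":0,"dy":-0.055,"dz":0,"fingers":-1}
    - {"wx":0,"wy":0,"wz":0,"dx":0,"dy":-0.063,"dz":0,"fingers":-1}

```text
t: 8.45
ee_pos: [0.5323, 0.0966, 0.1216]
tool_rot: [-0.434, 3.111, 0.001]
force: [-0.3, 2.7, 3.1]
width: 0.001
finger_force: 1.3
```

Run:
```python
from h import *
state();seen();seen()
```

```text
t 8.45 tcp mixer mm [ 1.1 57.4] z 121.6 F mixer [0.4 2.6] 3.1
knob 0.64 [279.8 205.7] fore_aft,sideways [-0.022  0.175] knob mm -2.6 20.9
shaft 0.6 [281.6 224.1] fore_aft,sideways [-0.001  0.252] knob mm -0.1 30.0
knob 0.83 [280.6 205.3] fore_aft,sideways [-0.005  0.171] knob mm -0.6 20.5
shaft 0.81 [278.3 223.4] fore_aft,sideways [0.04 0.4 ] knob mm 4.4 46.7
```

Request:
servo_tool:
  plan:
    - {"wx":0,"wy":0,"wz":0,"dx":0,"dy":-0.008,"dz":0,"fingers":-1}
    - {"wx":0,"wy":0,"wz":0,"dx":0,"dy":-0.016,"dz":0,"fingers":-1}
    - {"wx":0,"wy":0,"wz":0,"dx":0,"dy":-0.02,"dz":0,"fingers":-1}
    - {"wx":0,"wy":0,"wz":0,"dx":0,"dy":-0.02,"dz":0,"fingers":-1}

```text
t: 9.25
ee_pos: [0.5349, 0.0866, 0.1212]
tool_rot: [0.433, -3.112, 0.0]
force: [-0.3, 1.6, 0.4]
width: -0.001
finger_force: 0.7
```

Run:
```python
from h import *
state();
for i in range(4): seen()
f=optics.grab_frame("scene");cv2.imwrite("pics/d1.png",cv2.resize(f["pixels"][185:245,245:325],(800,600),interpolation=3))
K=f["camera_matrix"];Ti=np.linalg.inv(f["T"])
def pj(m,z):
    c=K@(Ti@np.r_[OS+RM@(np.array(m)/1e3),z,1])[:3];return ((c[:2]/c[2]-[245,185])*10).round()
for y in (15,10,5,0,-5): print(y,"shaft95",pj((0,y*80/120),.095),"knob",pj((0,y),.135))
```

```text
t 9.25 tcp mixer mm [ 0.8 47.1] z 121.2 F mixer [0.2 1.6] 0.4
knob 0.67 [282.1 207.8] fore_aft,sideways [-0.069  0.093] knob mm -8.2 11.1
shaft 0.74 [282.6 226.1] fore_aft,sideways [-0.087  0.155] knob mm -10.3 18.6
knob 0.6 [281.  205.4] fore_aft,sideways [-0.006  0.162] knob mm -0.7 19.4
shaft 0.8 [281.2 225.6] fore_aft,sideways [-0.078  0.21 ] knob mm -9.1 25.0
knob 0.5 [282.9 204.5] fore_aft,sideways [0.036 0.153] knob mm 4.3 18.3
shaft 0.49 [283.4 224.4] fore_aft,sideways [-0.003  0.19 ] knob mm -0.4 22.6
knob 0.5 [282.2 206.4] fore_aft,sideways [-0.029  0.12 ] knob mm -3.5 14.4
shaft 0.51 [281.3 228.3] fore_aft,sideways [-0.183  0.128] knob mm -21.6 15.4
15 shaft95 [402. 380.] knob [380. 202.]
10 shaft95 [415. 385.] knob [400. 209.]
5 shaft95 [429. 390.] knob [421. 216.]
0 shaft95 [442. 395.] knob [441. 224.]
-5 shaft95 [456. 400.] knob [462. 231.]
```

View pics/d1.png

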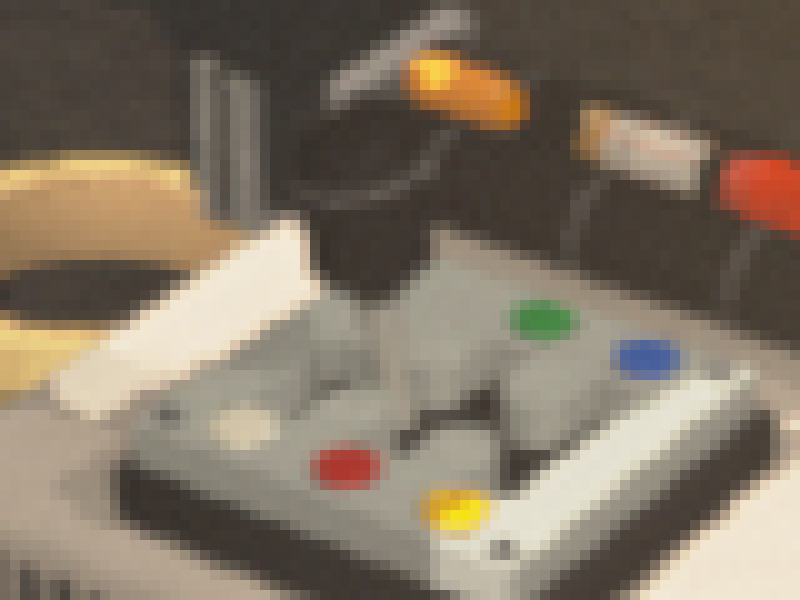

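The crop shows the shaft entering the gate at (392,390) and the knob at (368,205), so knob y ≈ 17 mm, on the channel line. I continue most of the way to the middle lane.

Request:
servo_tool:
  plan:
    - {"wx":0,"wy":0,"wz":0,"dx":0,"dy":-0.008,"dz":0,"fingers":-1}
    - {"wx":0,"wy":0,"wz":0,"dx":0,"dy":-0.016,"dz":0,"fingers":-1}
    - {"wx":0,"wy":0,"wz":0,"dx":0,"dy":-0.024,"dz":0,"fingers":-1}
    - {"wx":0,"wy":0,"wz":0,"dx":0,"dy":-0.032,"dz":0,"fingers":-1}
    - {"wx":0,"wy":0,"wz":0,"dx":0,"dy":-0.034,"dz":0,"fingers":-1}
    - {"wx":0,"wy":0,"wz":0,"dx":0,"dy":-0.034,"dz":0,"fingers":-1}

```text
t: 10.65
ee_pos: [0.5396, 0.0704, 0.1213]
tool_rot: [-0.433, 3.112, -0.0]
force: [-0.4, 2.4, 1.2]
width: 0.003
finger_force: 0.6
```

Run:
```python
from h import *
state()
for i in range(3): seen()
f=optics.grab_frame("scene");cv2.imwrite("pics/e1.png",cv2.resize(f["pixels"][185:245,245:325],(800,600),interpolation=3))
```

```text
t 10.65 tcp mixer mm [ 0.9 30.2] z 121.3 F mixer [0.3 2.4] 1.2
knob 0.81 [288.2 204.8] fore_aft,sideways [0.067 0.066] knob mm 8.0 7.9
shaft 0.5 [286.7 223.6] fore_aft,sideways [0.072 0.134] knob mm 8.6 16.1
knob 0.49 [288.8 204. ] fore_aft,sideways [0.1   0.077] knob mm 11.9 9.2
shaft 0.84 [286.1 227.3] fore_aft,sideways [-0.094  0.035] knob mm -11.2 4.2
knob 0.74 [289.9 205.2] fore_aft,sideways [0.07  0.034] knob mm 8.4 4.0
shaft 0.67 [288.8 225. ] fore_aft,sideways [0.034 0.038] knob mm 4.1 4.6
```

View pics/e1.png

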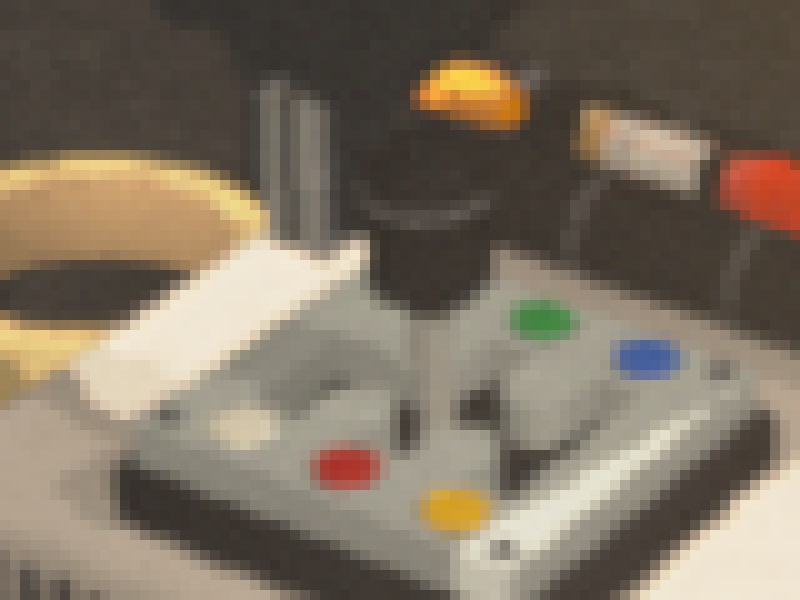

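The crop shows the shaft near upright at x≈432 and the knob at (432,215), so knob y ≈ 2.5 mm, which agrees with the finger offset. I nudge it 2.5 mm more, then go round behind it.

Request:
servo_tool:
  plan:
    - {"wx":0,"wy":0,"wz":0,"dx":0,"dy":-0.003,"dz":0,"fingers":-1}
    - {"wx":0,"wy":0,"wz":0,"dx":0,"dy":-0.005,"dz":0,"fingers":-1}
    - {"wx":0,"wy":0,"wz":0,"dx":0,"dy":-0.005,"dz":0,"fingers":-1}
    - {"wx":0,"wy":0,"wz":0,"dx":0,"dy":-0.005,"dz":0,"fingers":-1}

```text
t: 11.65
ee_pos: [0.5402, 0.0681, 0.1214]
tool_rot: [-0.433, 3.111, 0.0]
force: [0.4, 1.7, 1.1]
width: 0.0
finger_force: 0.7
```

Request:
servo_tool:
  plan:
    - {"wx":0,"wy":0,"wz":0,"dx":0,"dy":0.02,"dz":0,"fingers":-1}
    - {"wx":0,"wy":0,"wz":0,"dx":0,"dy":0.04,"dz":0,"fingers":-1}
    - {"wx":0,"wy":0,"wz":0,"dx":0.05,"dy":0.04,"dz":0,"fingers":-1}
    - {"wx":0,"wy":0,"wz":0,"dx":0.1,"dy":0.04,"dz":0,"fingers":-1}
    - {"wx":0,"wy":0,"wz":0,"dx":0.1,"dy":0.0,"dz":0.016,"fingers":-1}
    - {"wx":0,"wy":0,"wz":0,"dx":0.1,"dy":-0.055,"dz":0.016,"fingers":-1}
    - {"wx":0,"wy":0,"wz":0,"dx":0.1,"dy":-0.055,"dz":0.016,"fingers":-1}
    - {"wx":0,"wy":0,"wz":0,"dx":0.1,"dy":-0.055,"dz":0.016,"fingers":-1}

```text
t: 12.65
ee_pos: [0.4995, 0.0287, 0.1132]
tool_rot: [0.434, -3.111, -0.001]
force: [0.7, -0.4, -0.6]
width: 0.0
finger_force: 0.0
```

Run:
```python
from h import *
state()
for i in range(2): seen()
f=optics.grab_frame("scene");cv2.imwrite("pics/f1.png",cv2.resize(f["pixels"][185:245,245:325],(800,600),interpolation=3))
```

```text
t 12.65 tcp mixer mm [-49.1   1.1] z 113.2 F mixer [ 0.5 -0.6] -0.6
knob 0.47 [287.7 205.4] fore_aft,sideways [0.043 0.059] knob mm 5.2 7.1
shaft 0.59 [287.6 224.1] fore_aft,sideways [0.059 0.095] knob mm 7.0 11.4
knob 0.6 [291.  204.9] fore_aft,sideways [0.09  0.026] knob mm 10.8 3.1
shaft 0.59 [285.8 226.1] fore_aft,sideways [-0.052  0.075] knob mm -6.2 8.9
```

View pics/f1.png

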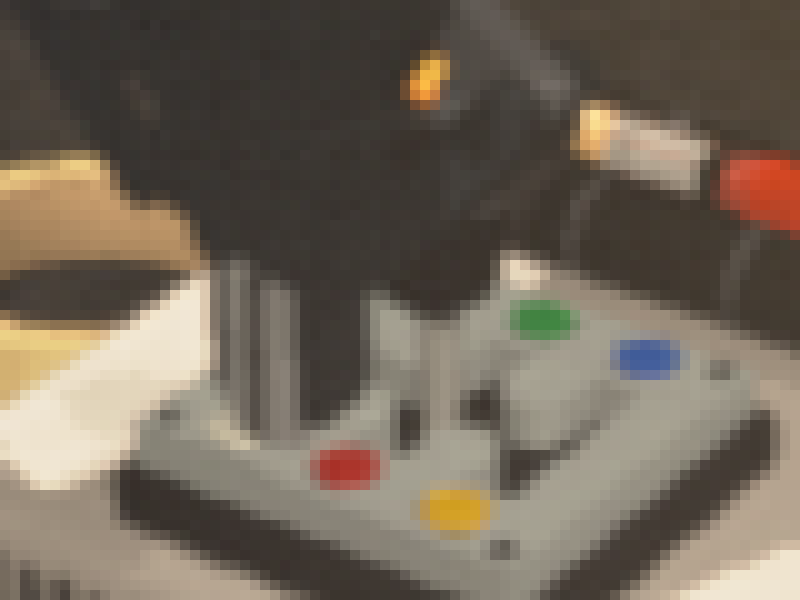

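The crop shows the fingers at (300,350) in front of the lever and the shaft upright at x≈440, which matches y = 0 (predicted 441). Next I push towards the green slot and check the force a little way in.

Request:
servo_tool:
  plan:
    - {"wx":0,"wy":0,"wz":0,"dx":-0.02,"dy":-0.002,"dz":0,"fingers":-1}
    - {"wx":0,"wy":0,"wz":0,"dx":-0.04,"dy":-0.002,"dz":0,"fingers":-1}
    - {"wx":0,"wy":0,"wz":0,"dx":-0.048,"dy":-0.002,"dz":0,"fingers":-1}
    - {"wx":0,"wy":0,"wz":0,"dx":-0.054,"dy":-0.002,"dz":0,"fingers":-1}
    - {"wx":0,"wy":0,"wz":0,"dx":-0.06,"dy":-0.002,"dz":0,"fingers":-1}
    - {"wx":0,"wy":0,"wz":0,"dx":-0.064,"dy":-0.002,"dz":0,"fingers":-1}

```text
t: 13.75
ee_pos: [0.5307, 0.0358, 0.1133]
tool_rot: [0.433, -3.111, -0.0]
force: [-2.5, -0.3, 0.9]
width: 0.001
finger_force: 1.0
```

Run:
```python
from h import *
state()
```

```text
t 13.75 tcp mixer mm [-17.1  -0.7] z 113.3 F mixer [-2.5  0.4] 0.9
```

Request:
servo_tool:
  plan:
    - {"wx":0,"wy":0,"wz":0,"dx":-0.006,"dy":0,"dz":0,"fingers":-1}
    - {"wx":0,"wy":0,"wz":0,"dx":-0.012,"dy":0,"dz":0,"fingers":-1}
    - {"wx":0,"wy":0,"wz":0,"dx":-0.018,"dy":0,"dz":0,"fingers":-1}
    - {"wx":0,"wy":0,"wz":0,"dx":-0.022,"dy":0,"dz":0,"fingers":-1}

```text
t: 14.25
ee_pos: [0.5414, 0.0388, 0.1132]
tool_rot: [0.433, -3.111, -0.0]
force: [-1.4, -1.0, 1.2]
width: -0.001
finger_force: 1.0
```

Request:
servo_tool:
  plan:
    - {"wx":0,"wy":0,"wz":0,"dx":-0.004,"dy":0,"dz":0,"fingers":-1}
    - {"wx":0,"wy":0,"wz":0,"dx":-0.007,"dy":0,"dz":0,"fingers":-1}
    - {"wx":0,"wy":0,"wz":0,"dx":-0.008,"dy":0,"dz":0,"fingers":-1}

```text
t: 14.62
ee_pos: [0.5451, 0.0399, 0.1131]
tool_rot: [0.433, -3.111, -0.0]
force: [-2.4, -1.2, -0.5]
width: -0.003
finger_force: 1.0
```

Run:
```python
from h import *
state();seen();seen()
```

```text
t 14.62 tcp mixer mm [-2.2 -0.7] z 113.1 F mixer [-2.6 -0.5] -0.5
knob 0.67 [296.  204.1] fore_aft,sideways [ 0.177 -0.016] knob mm 21.2 -1.9
shaft 0.51 [289.4 223.5] fore_aft,sideways [0.115 0.076] knob mm 13.7 9.1
knob none
shaft 0.55 [291.  223.3] fore_aft,sideways [0.152 0.049] knob mm 18.2 5.9
```

Request:
servo_tool:
  plan:
    - {"wx":0,"wy":0,"wz":0,"dx":-0.002,"dy":0,"dz":0,"fingers":-1}
    - {"wx":0,"wy":0,"wz":0,"dx":-0.003,"dy":0,"dz":0,"fingers":-1}

```text
t: 15.18
ee_pos: [0.5465, 0.0403, 0.1131]
tool_rot: [0.433, -3.111, -0.0]
force: [-2.4, -0.8, -1.3]
width: 0.002
finger_force: 1.1
```

Request:
servo_tool:
  plan:
    - {"wx":0,"wy":0,"wz":0,"dx":-0.001,"dy":0,"dz":0,"fingers":-1}
    - {"wx":0,"wy":0,"wz":0,"dx":-0.002,"dy":0,"dz":0,"fingers":-1}

```text
t: 15.42
ee_pos: [0.5475, 0.0406, 0.1132]
tool_rot: [0.433, -3.111, -0.0]
force: [-1.9, -0.7, -1.7]
width: 0.002
finger_force: 1.1
```

Still only friction; I creep on in 1 mm steps until the end is felt.

Request:
servo_tool:
  plan:
    - {"wx":0,"wy":0,"wz":0,"dx":-0.001,"dy":0,"dz":0,"fingers":-1}
    - {"wx":0,"wy":0,"wz":0,"dx":-0.002,"dy":0,"dz":0,"fingers":-1}

```text
t: 15.68
ee_pos: [0.5485, 0.0409, 0.1132]
tool_rot: [0.433, -3.111, -0.0]
force: [-1.2, -0.1, -1.3]
width: -0.005
finger_force: 1.1
```

Run:
```python
from h import *
state()
```

```text
t 15.68 tcp mixer mm [ 1.4 -0.6] z 113.2 F mixer [-1.2  0.3] -1.3
```

Request:
servo_tool:
  plan:
    - {"wx":0,"wy":0,"wz":0,"dx":-0.001,"dy":0,"dz":0,"fingers":-1}
    - {"wx":0,"wy":0,"wz":0,"dx":-0.002,"dy":0,"dz":0,"fingers":-1}

```text
t: 15.92
ee_pos: [0.5493, 0.0411, 0.1132]
tool_rot: [0.433, -3.111, -0.0]
force: [-2.9, 0.4, -1.9]
width: 0.0
finger_force: 1.6
```

Run:
```python
from h import *
state()
```

```text
t 15.93 tcp mixer mm [ 2.2 -0.6] z 113.2 F mixer [-2.7  1.2] -1.9
```

Request:
servo_tool:
  plan:
    - {"wx":0,"wy":0,"wz":0,"dx":-0.001,"dy":0,"dz":0,"fingers":-1}
    - {"wx":0,"wy":0,"wz":0,"dx":-0.001,"dy":0,"dz":0,"fingers":-1}

```text
t: 16.18
ee_pos: [0.5497, 0.0412, 0.1132]
tool_rot: [0.433, -3.111, -0.0]
force: [-5.0, -0.6, -1.3]
width: -0.0
finger_force: 2.2
```

Run:
```python
from h import *
state()
```

```text
t 16.18 tcp mixer mm [ 2.6 -0.6] z 113.2 F mixer [-5.   0.8] -1.3
```

Force rises to 5 N at the expected place, which is the slot's end. I back off, lift, clear the view and check.

Request:
servo_tool:
  plan:
    - {"wx":0,"wy":0,"wz":0,"dx":0.02,"dy":0,"dz":0,"fingers":-1}
    - {"wx":0,"wy":0,"wz":0,"dx":0.1,"dy":0,"dz":0,"fingers":-1}
    - {"wx":0,"wy":0,"wz":0,"dx":0.1,"dy":0,"dz":0,"fingers":-1}
    - {"wx":0,"wy":0,"wz":0,"dx":0.1,"dy":0,"dz":-0.1,"fingers":-1}
    - {"wx":0,"wy":0,"wz":0,"dx":0.1,"dy":0,"dz":-0.2,"fingers":-1}
    - {"wx":0,"wy":0,"wz":0,"dx":0.1,"dy":0.1,"dz":-0.24,"fingers":-1}
    - {"wx":0,"wy":0,"wz":0,"dx":0.1,"dy":0.2,"dz":-0.24,"fingers":-1}
    - {"wx":0,"wy":0,"wz":0,"dx":0.1,"dy":0.3,"dz":-0.24,"fingers":-1}
    - {"wx":0,"wy":0,"wz":0,"dx":0.1,"dy":0.4,"dz":-0.24,"fingers":-1}
    - {"wx":0,"wy":0,"wz":0,"dx":0.1,"dy":0.5,"dz":-0.24,"fingers":-1}
    - {"wx":0,"wy":0,"wz":0,"dx":0.1,"dy":0.6,"dz":-0.24,"fingers":-1}
    - {"wx":0,"wy":0,"wz":0,"dx":0.1,"dy":0.6,"dz":-0.24,"fingers":-1}

```text
t: 17.68
ee_pos: [0.419, 0.3192, 0.2338]
tool_rot: [-0.44, 3.109, 0.003]
force: [-0.3, -0.4, 0.4]
width: 0.001
finger_force: 0.0
```

Run:
```python
from h import *
state();seen();look("pics/g1.png")
f=optics.grab_frame("top")
r=spotter.silhouettes("top","knob")
if r:
    v,u=np.nonzero(r[0]["region"]);print(r[0]["score"],(RM.T@(px2w(f,u.mean(),v.mean(),z=.132)[:2]-O)*1e3).round(1))
```

```text
t 17.68 tcp mixer mm [-47.1 302.5] z 233.8 F mixer [-0.4 -0.3] 0.4
knob 0.77 [297.8 202.5] fore_aft,sideways [0.274 0.012] knob mm 32.4 1.4
shaft 0.63 [291.3 221. ] fore_aft,sideways [0.331 0.159] knob mm 38.5 19.1
0.72 [26.3  2.9]
```

View pics/g1.png

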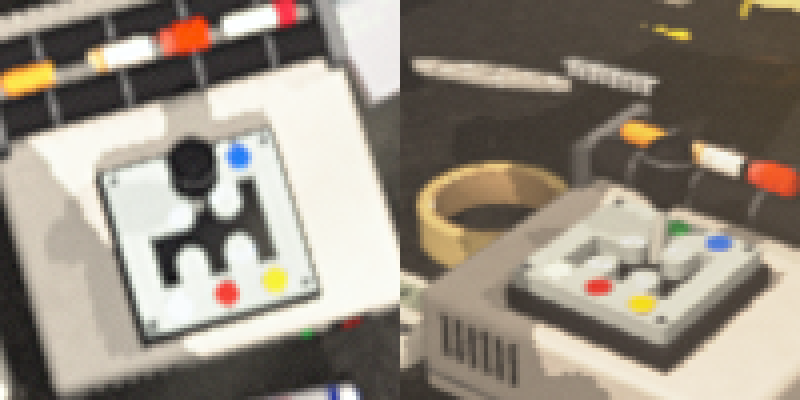

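The views show the knob over the back-middle slot's end at the green dot (left panel (192,165)), at about (26..28, 2) mm in the mixer's frame. That agrees with the slot end, and nothing else has moved.

```bash
python3 -c "
from h import *
print(bot.hand_in())"
```

```text
the job is handed in; nothing more can be done
None
```

The lever now stands in the green slot (middle lane, back), pushed until the force rose to about 5 N at the slot's end; in the images it went into no other slot and nothing round the mixer moved, and the job is handed in with no verdict returned.

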